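# Lock a fresh cartridge into the water filter

### The job

Fit the blue filter cartridge into the socket on top of the white water filter: let its two lugs into the entry slots (feel for them by turning it lightly on the rim), push it down against the spring, turn it clockwise (seen from above) to its stop, and let the spring lift it into the locking notches. Do not force it, leave the cartridge locked upright in the socket and let go of it, and leave the tumbler, the mug and the spice jar alone.

Things in the scene. Friction and masses are not known exactly. Their poses are not given: they have to be found in the camera images.
- filter_unit: White round counter-top water filter, fixed to the counter, 124 mm in diameter, 120 mm high; origin at the centre of its underside, z up. Its steel spout points along its -x (reaches 111 mm from the axis, 120 mm up). Flush with its top is a grey bayonet collar, 78 mm across, round an open bore 53 mm wide.
- rim (a point): Centre of the socket's mouth, level with the collar's top (120 mm up). Two entry slots, 15 mm wide, reaching 34 mm from the axis (green dots), lie opposite each other, nominally along the unit's +x and -x, but the collar is mounted turned by up to 0.2 rad either way; not measured: find it by feel or eye. Its rubber seat gives 1 mm per 8 N down (3 mm at most), 0.05 rad per N m.
- lock_height (a point): On the socket's axis, 33 mm below the rim: where the cartridge's underside is when locked. From the slots the lugs turn clockwise (from above) 55 degrees under a roof 10 mm thick to notches (red dots) 14 mm wide, which rise 5 mm into the roof. Stops at the notches' far side end the turn; turning anticlockwise is blocked. The lugs pass the roof with the underside 38 to 42 mm below the rim.
- plate_rest (a point): On the socket's axis, 28 mm below the rim: top of the steel spring plate in the bore, before it is pressed. It begins to yield at 3 N, takes 0.6 N more for each mm, and meets a hard stop after 14 mm (underside of the cartridge 42 mm below the rim, about 11.5 N).
- cartridge: Loose filter cartridge, about 0.13 to 0.25 kg, standing upright on the counter: blue cylinder with a white band, 50 mm in diameter, 65 mm high, its lowest 5 mm narrowed to 45 mm, with a grip bar on top. Origin at the centre of its underside, z up, x along the bar and through both lugs. A half turn makes no difference: either lug fits either slot.
- lug_line (a point): On the cartridge's axis, level with the underside of its two orange lugs (20 mm above the cartridge's underside). The lugs stick out along its +x and -x to 33.5 mm from the axis, are 10 mm wide and 8 mm high. Resting on the rim, they hold the cartridge's underside 20 mm below the rim.
- grip_bar (a point): Where to grip the cartridge, 90 mm above its underside, inside the upright blue grip bar: 46 mm long along the cartridge's x, 14 mm thick along its y, from 65 to 102 mm above the underside.
- tumbler: Clear tumbler, 77 mm wide, 89 mm high, standing at the back; bystander. Origin at the centre of its underside.
- mug: Black mug, 84x114x80 mm, standing at the back; bystander. Origin at the centre of its underside.
- spice_jar: Small glass spice jar with a dark lid, 45 mm wide, 105 mm high, standing at the back; bystander. Origin at the centre of its underside.
Not all that is in view belongs to the job. Several things have the shape of the cartridge; the one meant has the colours described above.

How it is judged (in metres and radians):
On the way, in this order (a step that is already met when the one before it is completed fails the run):
1. the cartridge is pushed down in the entry slots against the spring, its lugs below the roof, not yet turned (horizontal distance between cartridge and filter_unit below 0.005 m and z of cartridge in the frame of filter_unit below 0.0832 m and angle between the x axis of cartridge and the x axis of filter_unit, either way round below 0.5 rad).
2. held down, it is turned under the roof towards the notches (horizontal distance between cartridge and filter_unit below 0.005 m and z of cartridge in the frame of filter_unit below 0.0838 m and angle between the x axis of cartridge and the x axis of filter_unit, either way round above 0.58 rad).
At the end, for the whole second after the job is handed in: The cartridge stands in the socket, upright within 0.08 rad, its axis within 4 mm of the unit's, its underside 85 to 89 mm above the counter (lugs risen into the notches), turned 0.62 to 1.32 rad from the unit's x axis, at rest and released (horizontal distance between cartridge and filter_unit below 0.004 m and z of cartridge in the frame of filter_unit between 0.085 and 0.089 m and angle between the x axis of cartridge and the x axis of filter_unit, either way round between 0.62 and 1.32 rad and angle between cartridge's own z axis and vertical below 0.08 rad and linear speed of cartridge below 0.02 m/s); the robot touches nothing.
It fails at once if the cartridge is forced: more than 50 N between it and the filter unit (contact force between cartridge and filter_unit above 50 N).
It fails at once if a bystander (tumbler, mug or spice jar) is pushed more than 30 mm (distance of any of tumbler, mug, spice_jar from where it was at the start of the episode above 0.03 m).
It also fails if it takes over 64 s, if anything falls off the work surface, if the arm or the gripper's body presses on something with over 40 N, if the wrist force passes 120 N, or if a joint passes its speed limit or range.

### The arm

A 7-joint arm with a two-finger parallel gripper is mounted at the origin on the work surface; the furniture and walls round the work are solid. World frame = base frame: x ahead of the robot, y to its left, z up, the work surface at z = 0. Lengths are in mm, angles in rad, forces in N, time in s.
With the tool pointing down it reaches from about 400 to 900 mm from the base axis. Payload 5.6 kg.
Tool frame: the origin (TCP) lies midway between the tips of the shut fingers; the grasp point (between the pads) lies 19 mm behind it; z points along the fingers, y is the line along which they close (so a half turn about z gives the same grasp; the last joint's range is limited). The gripper opens to 92 mm and grips with 3 to 60 N. Pads are 20 mm wide; open, the fingers measure 128 mm over their backs; the gripper's body (75 mm by 189 mm) begins 69 mm behind the grasp point.
Start: joints at [-1.282, 0.468, -0.012, 1.603, 0.006, 1.071, -0.056], TCP at [211.776, 614.541, 214.592] pointing down, gripper open.
Joint ranges: [-2.53, 2.53], [-0.31, 2.02], [-1.57, 1.55], [0.28, 2.44], [-1.29, 4.43], [0.15, 1.84], [-2.92, 2.92]. Speed limits (rad/s): [2.57, 2.57, 3.14, 3.14, 3.14, 3.14, 3.14].

### API

Orientations are given as a rotation vector (axis times angle).
In Python, from cell import robot, grip, kin, viewer gives the robot as it stands. Calls block until the motion is done:
- robot.movep(position, orientation): joint-space move of the TCP to a pose.
- robot.servo_line(position, feed=150, rotation=None): straight line of the TCP; rotation=None keeps the orientation; feed is the mean speed in mm/s.
- robot.goto_joints(angles): joint-space move.
- grip(opening, newtons=None): opening from 0.0 (shut) to 1.0 (fully open); newtons is the grip in N (None keeps the last); returns when the fingers have stopped.
- robot.hold(seconds).
- kin.ik(position, orientation): joint angles nearest the present ones, or None.
- robot.observe(): the state.
- viewer.read_camera(name): name is "scene" or "top" or "wrist"; returns the picture (420x560x3 uint8, red, green, blue); there is no depth.
- viewer.camera_info(name): a dict with "camera_matrix" (3x3 intrinsics, pixels), "R" (3x3) and "t" (3): a world point X has camera coordinates R X + t. Camera axes: x right, y down, z forward; pixel columns grow to the right and rows downward; lengths in mm; the calibration is good to about 2 mm. A picture is of the moment at which its call begins: read the wrist's pose just before it. camera_info takes no time and is no camera call; for the wrist camera it gives the pose at the moment of the call.
A pose or a line that the arm cannot do raises robot.IKError and nothing moves.
- robot.job_done(): hands the job in; it is judged then, once.
Trained networks look in the newest picture that a camera, given by its name, has taken for a name from the list of things; names that differ only in an ending like _2 or _b are one class to them, and where a whole thing is asked for, a point or a joint stands for the part that bears it (a point fixed in the world has none). Each returns a list of dicts, best first, with "confidence" (0 to 1); they miss things now and then, are a little off and sometimes report something else, mostly with a low value. They report only what shows in the picture. A call takes as long as a camera call. They do not tell look-alikes from the thing itself.
- viewer.silhouettes(name, camera): "mask" (420x560 bool, what is visible of it).
- viewer.pinpoint(name, camera): "at" ([x, y, z] in mm, in the coordinates of the camera as it stood for that picture, good to about 4 mm: a listed point, or the origin of a listed thing).
The state is a dict: "t": time; "joints": joint angles; "joint_velocities": joint speeds; "joint_torque": joint torques, N m; "tcp_pos": TCP position; "tcp_rot": TCP orientation; "contact_force": force on the tool from outside, world axes, zero at the start; "wrist_torque": the same for the moment, N m; "grip_width": opening from 0.0 (shut) to 1.0 (fully open); "grip_force": force on a finger pad.
Only numpy, scipy, OpenCV 4.12 (cv2) and the standard library are available. Lean on these libraries where they do the work, as an engineer would, in place of code of your own. Each camera call takes 0.05 s, during which the arm holds its last target. There are 200 camera calls.

## Working session

There is one attempt and no reset: what is moved stays moved. The work goes in short steps, each a Python script; the robot and the scene stay as the last script left them, time stands still between calls to the robot, and variables do not carry over. Pictures are saved under pics/ and viewed, at most 10 in all, crops included, and the job is handed in when it is done.

```bash
mkdir -p pics; ls
python3 - <<'E'
from cell import robot, grip, kin, viewer
import cv2, numpy as np
ims=[]
for n in ("scene","top"):
    im=viewer.read_camera(n); ims.append(im)
    i=viewer.camera_info(n); R=np.array(i["R"]);t=np.array(i["t"])
    for nm in ("cartridge","filter_unit","rim","grip_bar","tumbler","mug","spice_jar"):
        for d in viewer.pinpoint(nm,n):
            print(n,nm,round(d["confidence"],2),(R.T@(np.array(d["at"])-t)).round(0))
    cv2.imwrite(f"pics/{n}0.png",im[:,:,::-1])
o=robot.observe(); print(o["t"],o["tcp_rot"],o["contact_force"])
E
```

```text
pics
scene cartridge 0.84 [ 600. -177.    1.]
scene cartridge 0.68 [389. -88.   2.]
scene cartridge 0.61 [ 511. -140.   -1.]
scene cartridge 0.6 [523. -40.   5.]
scene cartridge 0.44 [732.  28.   1.]
scene filter_unit 0.77 [478. 204.  -0.]
scene grip_bar 0.95 [ 603. -181.   87.]
scene grip_bar 0.69 [523. -38.  91.]
scene grip_bar 0.68 [387. -90.  89.]
scene grip_bar 0.58 [ 507. -140.   84.]
scene grip_bar 0.22 [728.  28.  -1.]
scene tumbler 0.6 [731.  29.  -1.]
scene mug 0.57 [721. 194.   1.]
scene spice_jar 0.98 [728. -52.  -0.]
top cartridge 0.86 [ 600. -176.    4.]
top cartridge 0.69 [386. -86.  -0.]
top cartridge 0.57 [ 509. -138.    1.]
top filter_unit 0.69 [474. 204.  -3.]
top rim 0.95 [476. 202. 124.]
top rim 0.41 [474. 205.  87.]
top grip_bar 0.92 [522. -37.  91.]
top grip_bar 0.91 [ 507. -136.   88.]
top grip_bar 0.83 [ 595. -179.   93.]
top tumbler 0.8 [732.  27.  -3.]
top tumbler 0.67 [ 506. -138.    2.]
top mug 0.63 [716. 198.   2.]
top spice_jar 0.86 [731. -48.   0.]
0.8 [5.18882267e-01 3.09841230e+00 9.12077649e-05] [-0.18461806 -0.07008908  0.40104552]
```

View pics/scene0.png

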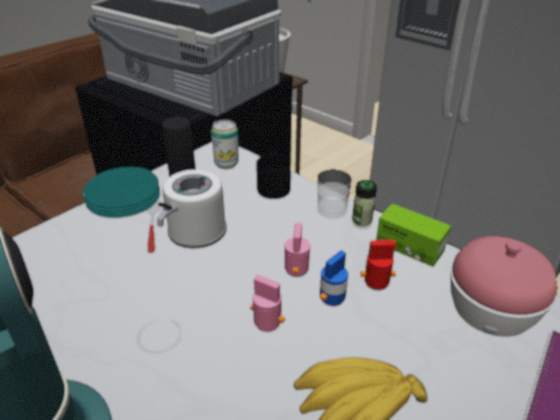

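View pics/top0.png

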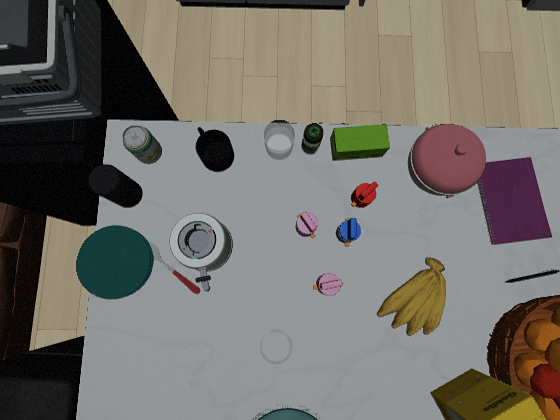

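Scene: blue cartridge with the white band at scene (335,280) / top (349,231); red and pink look-alikes around it. The filter is at top (197,242), with the spout towards image bottom (~ -x). Next I take wrist views of the socket, then of the cartridge.

```bash
cat > h.py <<'E'
from cell import robot, grip, kin, viewer
import cv2, numpy as np
from scipy.spatial.transform import Rotation as Ro
def rot(yaw):  # tool down, tool x axis at yaw in the world
    return np.pi*np.array([np.cos(yaw/2),np.sin(yaw/2),0])
def yaw():
    x=Ro.from_rotvec(robot.observe()["tcp_rot"]).as_matrix()[:,0]; return np.arctan2(x[1],x[0])
def snap(f):
    i=viewer.camera_info("wrist"); im=viewer.read_camera("wrist")
    cv2.imwrite(f"pics/{f}.png",im[:,:,::-1]); np.savez(f"pics/{f}.npz",im=im,K=i["camera_matrix"],R=i["R"],t=i["t"])
    return im,np.array(i["camera_matrix"]),np.array(i["R"]),np.array(i["t"])
def pin(n,R,t):
    return [(round(d["confidence"],2),(R.T@(np.array(d["at"])-t)).round(1)) for d in viewer.pinpoint(n,"wrist")]
def ray(px,K,R,t,z):
    """world points of pixels (N,2) on the plane of height z"""
    d=(np.linalg.inv(K)@np.c_[px,np.ones(len(px))].T).T@R
    c=-R.T@t
    return c+d*((z-c[2])/d[:,2])[:,None]
E
python3 - <<'E'
from h import *
i=viewer.camera_info("wrist"); R=np.array(i["R"]);t=np.array(i["t"]); o=robot.observe()
T=Ro.from_rotvec(o["tcp_rot"]).as_matrix()
print("cam in tool",T.T@(-R.T@t-o["tcp_pos"]),"axis in tool",T.T@R[2])
for y in np.arange(-3,3.2,.5):
    f=lambda p:None if (q:=kin.ik(p,rot(y))) is None else np.round(q,1)
    print(round(y,1),f([477,203,200]),f([508,-138,72]),f([477,203,330]))
E
```

```text
cam in tool [  77.02932641    0.5375522  -169.99062933] axis in tool [-2.75449382e-01  4.17333007e-04  9.61315486e-01]
-3.0 [-0.6  0.3  0.1  1.9 -0.   0.9  1.3] [-0.1  0.5  0.4  2.  -0.3  0.7  2.2] [-0.6  0.1  0.2  1.8 -0.   1.2  1.3]
-2.5 [-0.5  0.3  0.   1.9 -0.   0.9  1.8] [-0.1  0.5  0.3  2.  -0.2  0.7  2.6] [-0.6  0.1  0.1  1.8 -0.   1.2  1.8]
-2.0 [-0.4  0.3 -0.1  1.9  0.   0.9  2.2] [ 1.   0.8 -1.1  2.   0.9  1.   2.2] [-0.5  0.1  0.   1.8 -0.   1.2  2.3]
-1.5 [-0.3  0.3 -0.1  1.9  0.   0.9  2.7] [-0.7  1.   1.3  2.1 -1.1  1.1 -1.9] [-0.4  0.1 -0.   1.8  0.   1.2  2.7]
-1.0 [-1.5  0.6  1.4  2.  -0.7  1.1 -2.4] [-0.7  1.   1.3  2.1 -1.1  1.1 -1.4] [-1.6  0.3  1.4  1.8 -0.3  1.3 -2.7]
-0.5 [-1.5  0.6  1.4  2.  -0.7  1.1 -1.9] [-0.6  0.8  1.1  2.1 -0.9  0.9 -1.1] [-1.6  0.3  1.4  1.8 -0.3  1.3 -2.2]
0.0 [-1.   0.3  0.7  2.  -0.2  0.9 -1.8] [-0.5  0.6  0.9  2.1 -0.7  0.8 -0.7] [-1.   0.1  0.6  1.8 -0.1  1.2 -1.9]
0.5 [-1.   0.3  0.6  2.  -0.2  0.9 -1.3] [-0.5  0.6  0.9  2.1 -0.7  0.8 -0.2] [-1.   0.1  0.6  1.8 -0.1  1.2 -1.4]
1.0 [-0.9  0.3  0.5  2.  -0.2  0.9 -0.9] [-0.5  0.6  0.9  2.1 -0.7  0.8  0.2] [-0.9  0.1  0.5  1.8 -0.1  1.2 -1. ]
1.5 [-0.9  0.3  0.5  2.  -0.1  0.9 -0.4] [-0.4  0.6  0.8  2.  -0.6  0.8  0.7] [-0.9  0.1  0.5  1.8 -0.1  1.2 -0.5]
2.0 [-0.8  0.3  0.4  2.  -0.1  0.9  0.1] [-0.4  0.6  0.7  2.  -0.5  0.7  1.1] [-0.8  0.1  0.4  1.8 -0.1  1.2  0. ]
2.5 [-0.7  0.3  0.3  2.  -0.1  0.9  0.5] [-0.3  0.5  0.6  2.  -0.5  0.7  1.6] [-0.7  0.1  0.3  1.8 -0.   1.2  0.5]
3.0 [-0.6  0.3  0.2  1.9 -0.1  0.9  1. ] [-0.2  0.5  0.4  2.  -0.3  0.7  1.9] [-0.7  0.1  0.2  1.8 -0.   1.2  1. ]
```

Run:
```python
from h import *
def dots(im):
    h=cv2.cvtColor(im,cv2.COLOR_RGB2HSV)
    for nm,lo,hi in (("g",(40,90,60),(85,255,255)),("r",(0,110,60),(8,255,255))):
        n,l,s,c=cv2.connectedComponentsWithStats(cv2.inRange(h,lo,hi))
        for k in range(1,n):
            if s[k,4]>8: yield nm,s[k,4],c[k]
for k,(p,y) in enumerate([([455,203,280],3.0),([455,145,280],3.0)]):
    robot.movep(p,rot(y)) if k==0 else robot.servo_line(p,feed=100)
    robot.hold(.3)
    im,K,R,t=snap(f"rim{k}")
    print("rim",pin("rim",R,t),"unit",pin("filter_unit",R,t),robot.observe()["t"])
    for nm,a,c in dots(im): print(nm,a,c.round(1),ray([c],K,R,t,120)[0].round(1))
```

```text
rim [(0.77, array([477.6, 204.7, 121. ]))] unit [(0.64, array([471.3, 205.1,   0.5]))] 3.0083
g 18 [278.5 172.8] [439.1 204.  120. ]
g 16 [289.5 241. ] [514.  205.2 120. ]
g 21 [124.3 410.2] [712.2 -31.7 120. ]
r 509 [304.  110.8] [382.9 236.8 120. ]
r 10 [307.7 186.7] [457.5 231.5 120. ]
r 9 [261.7 228.9] [496.2 177.8 120. ]
r 39 [ 47.6 288.9] [533.2 -70.5 120. ]
rim [(0.68, array([479.5, 207.6, 115.9]))] unit [(0.91, array([472.3, 202.7,   1.1]))] 4.1917
g 21 [335.9 164.7] [439.1 204.2 120. ]
g 14 [343.5 233.7] [513.9 205.3 120. ]
g 236 [132.3 398.4] [695.7 -74.9 120. ]
g 110 [163.3 406.9] [714.1 -39.7 120. ]
r 554 [349.  104.2] [383.  222.1 120. ]
r 14 [364.5 178.7] [457.5 231.6 120. ]
r 45 [ 85.2 285.7] [535.3 -85.7 120. ]
```

View pics/rim0.png

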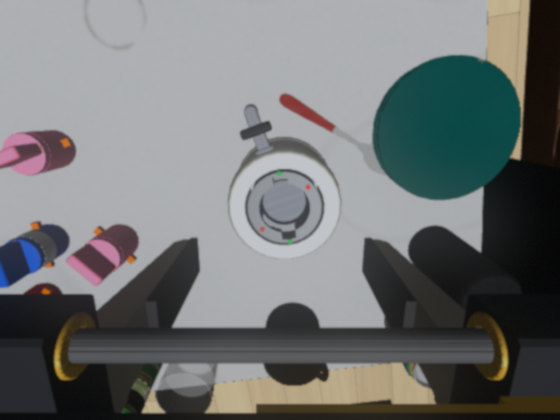

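The view shows the socket at (285,205), with green dots at (278,173) and (289,241). The two views agree on rim centre (476.6, 204.6), z 120, and a slot line at 0.015 rad. Next, the cartridge.

```bash
python3 - <<'E'
from h import *
for k,(p) in enumerate([[488,-126,260],[518,-76,260]]):
    robot.movep(p,rot(2.6)) if k==0 else robot.servo_line(p,feed=100)
    robot.hold(.3)
    im,K,R,t=snap(f"car{k}")
    print("cart",pin("cartridge",R,t),"bar",pin("grip_bar",R,t),robot.observe()["t"])
    h=cv2.cvtColor(im,cv2.COLOR_RGB2HSV)
    m=cv2.inRange(h,(100,150,40),(125,255,255)); n,l,s,c=cv2.connectedComponentsWithStats(m)
    print("blue",[(s[j,:],c[j].round(1)) for j in range(1,n) if s[j,4]>60])
    m=cv2.inRange(h,(10,150,100),(20,255,255)); n,l,s,c=cv2.connectedComponentsWithStats(m)
    print("orange",[(s[j,4],c[j].round(1),ray([c[j]],K,R,t,25)[0].round(1)) for j in range(1,n) if s[j,4]>15])
E
python3 -c "
import cv2;a=[cv2.imread(f'pics/car{k}.png')[60:360,100:460] for k in (0,1)]
cv2.imwrite('pics/car.png',cv2.hconcat(a))"
```

```text
cart [(0.9, array([526.3, -40.2,  -2. ])), (0.81, array([ 511.4, -134.9,    2.6])), (0.73, array([ 599.9, -176.1,    2.2])), (0.65, array([384.6, -86.5,   4.2]))] bar [(0.88, array([ 507.6, -139.7,   84.2])), (0.88, array([524.2, -40.2,  90.9])), (0.75, array([386.3, -90.1,  85.5])), (0.57, array([ 604. , -174.8,   92.8]))] 5.7
blue [(array([274, 182,  27,  34, 449], dtype=int32), array([290.1, 195.9])), (array([261, 189,  34,  42, 704], dtype=int32), array([275.8, 209.7]))]
orange [(np.int32(29), array([281.2,  63.8]), array([379.8, -58.2,  25. ])), (np.int32(55), array([105.6,  91.3]), array([ 300.7, -248.3,   25. ])), (np.int32(59), array([74.8, 94.7]), array([ 285.2, -281.3,   25. ])), (np.int32(53), array([142.2,  98.9]), array([ 329.2, -217. ,   25. ])), (np.int32(33), array([243.7, 101.9]), array([ 392.8, -117.1,   25. ])), (np.int32(71), array([ 48.1, 115.3]), array([ 286.8, -323.7,   25. ])), (np.int32(44), array([143.6, 119.1]), array([ 348.2, -229.5,   25. ])), (np.int32(46), array([335.3, 154.3]), array([501.7, -54.1,  25. ])), (np.int32(38), array([269.3, 174.8]), array(
[... 758 characters left out ...]
57), array([229.6,  64.4]), array([379.9, -60. ,  25. ])), (np.int32(50), array([56.7, 90.8]), array([ 300.2, -247.4,   25. ])), (np.int32(51), array([26.2, 93.9]), array([ 284.5, -280.1,   25. ])), (np.int32(108), array([ 93.5, 106.8]), array([ 336. , -222.5,   25. ])), (np.int32(25), array([  1.8, 112.1]), array([ 284.9, -319. ,   25. ])), (np.int32(40), array([288.5, 153.8]), array([501.6, -54.4,  25. ])), (np.int32(40), array([223.2, 174.6]), array([ 481.9, -137. ,   25. ])), (np.int32(64), array([ 65.5, 210.3]), array([ 416.2, -335.7,   25. ])), (np.int32(87), array([ 49.1, 214.5]), array([ 409.6, -357.5,   25. ])), (np.int32(54), array([253. , 245.4]), array([ 581.1, -156.1,   25. ]))]
```

View pics/car.png

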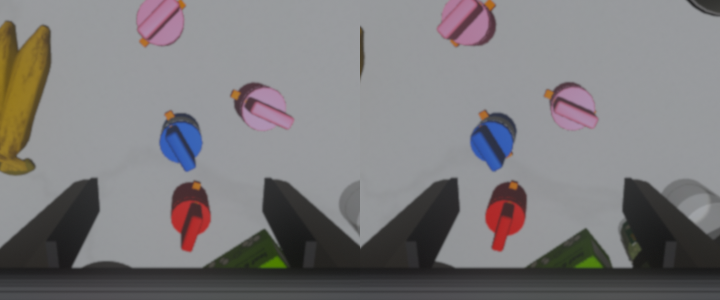

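```bash
python3 -c "
import cv2;a=[cv2.resize(cv2.imread(f'pics/car{k}.png')[155:245,x:x+70],None,fx=5.6,fy=5.6,interpolation=cv2.INTER_CUBIC) for k,x in ((0,245),(1,195))]
cv2.imwrite('pics/carz.png',cv2.hconcat(a))"
```

```text
(no output)
```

View pics/carz.png

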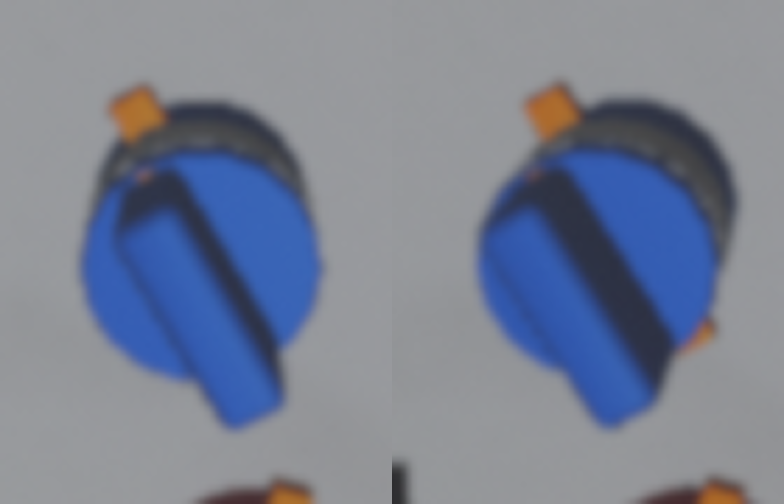

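The zoom shows the bar top's corners at (117,240), (165,207), (284,402) and (233,430) in the left view, and the top disc centred at (202,265). I turn these into a pose by triangulation.

Run:
```python
from h import *
B=[np.array([(117,240),(165,207),(284,402),(233,430),(202,265)],float),np.array([(93,235),(141,203),(268,395),(216,428),(205.5,265)],float)]
P=[];px=[]
for k,x0 in ((0,245),(1,195)):
    d=np.load(f"pics/car{k}.npz"); p=B[k]/5.6+[x0,155]; px.append(p)
    w=ray(p[:4],d["K"],d["R"],d["t"],102); c=ray(p[4:],d["K"],d["R"],d["t"],65)[0]
    e=(w[2]+w[3]-w[0]-w[1])/2; e2=w[2]-w[1]; 
    print("bar centre",w.mean(0).round(1),"len",np.hypot(*e[:2]).round(1),"yaw",np.arctan2(e[1],e[0]).round(3),"disc",c.round(1))
    P.append(d["K"]@np.c_[d["R"],d["t"]])
X=cv2.triangulatePoints(P[0],P[1],np.vstack([px[0],px[0][:4].mean(0)]).T,np.vstack([px[1],px[1][:4].mean(0)]).T); print((X[:3]/X[3]).T.round(1))
```

```text
bar centre [ 510.6 -137.1  102. ] len 43.3 yaw -0.012 disc [ 510.3 -136.6   65. ]
bar centre [ 510.7 -135.9  102. ] len 43.1 yaw -0.02 disc [ 510.7 -136.6   65. ]
[[ 490.4 -143.2   95.4]
 [ 490.  -132.5   93.6]
 [ 534.  -132.5   95.5]
 [ 533.4 -143.6   98.2]
 [ 510.7 -136.8   63.9]
 [ 511.7 -138.    95.7]]
```

```bash
python3 - <<'E'
from h import *
r=rot(np.pi-.015)
robot.movep([510.6,-136.7,150],r); grip(.45)
robot.servo_line([510.6,-136.7,71],feed=120)
grip(0,40); o=robot.observe(); print(o["t"],o["grip_width"]*92,o["grip_force"],o["contact_force"],o["wrist_torque"])
robot.servo_line([510.6,-136.7,230],feed=150); robot.hold(.2)
o=robot.observe(); print(o["grip_width"]*92,o["contact_force"],o["wrist_torque"])
robot.movep([476.6,204.6,230],rot(np.pi+.015)); robot.hold(.3)
o=robot.observe(); print(o["t"],o["tcp_pos"],yaw(),o["contact_force"],o["wrist_torque"])
snap("held")
E
python3 -c "
import cv2;cv2.imwrite('pics/heldz.png',cv2.resize(cv2.imread('pics/held.png')[120:400,100:460],None,fx=2,fy=2))"
```

```text
9.7917 13.71755405577876 39.981486797332764 [-0.07463957 -0.31460491  2.18423767] [-0.01552781  0.07023025 -0.02477901]
13.821933154623393 [ 0.11460231  0.54079045 -2.19894398] [ 0.04233032  0.01125247 -0.00162006]
12.7917 [476.95068171 203.82289528 230.04002526] -3.128071333820485 [ 0.56587938  0.06580165 -1.42942162] [ 0.03509297 -0.05263718 -0.01031023]
```

View pics/heldz.png

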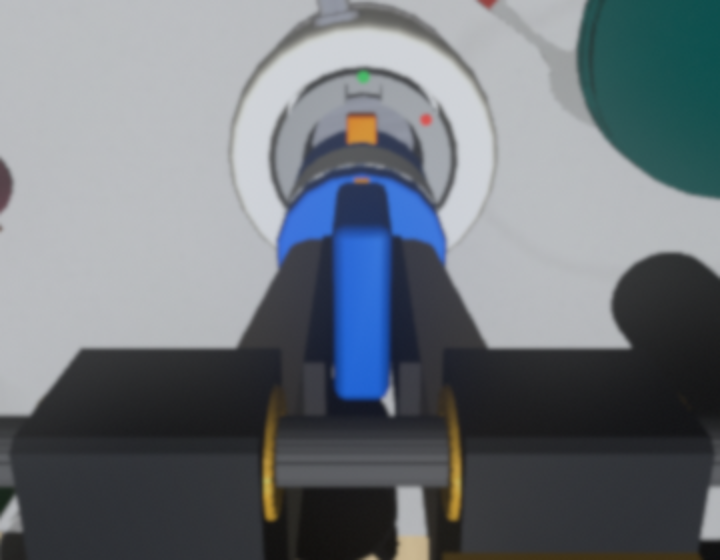

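Held aligned: lug at zoom (362,128), in line with the green dot at (362,76). Now a compliant descent.

```bash
cat >> h.py <<'E'
def F(n=4):
    a=[]
    for _ in range(n):
        robot.hold(.02); o=robot.observe(); a.append(np.r_[o["contact_force"],o["wrist_torque"]])
    return np.mean(a,0),o
E
python3 - <<'E'
from h import *
d=np.load("pics/held.npz"); print("lug end",ray(np.array([[281,177.]]),d["K"],d["R"],d["t"],187)[0])
r=rot(np.pi+.015); p=np.array([476.6,204.6,195.]); robot.servo_line(p,feed=80,rotation=r); robot.hold(.2)
f0,o=F(8); np.save("f0.npy",f0); p[:2]+=np.clip(p[:2]-o["tcp_pos"][:2],-1,1)
print(f0.round(2))
while p[2]>165:
    p[2]-=1.; robot.servo_line(p,feed=30); f,o=F(3); f=f-f0
    p[:2]+=np.clip(.1*f[:2],-.4,.4)*(np.abs(f[:2])>1.5)
    if p[2]<186: print(p.round(1),np.round(o["tcp_pos"],1),f[:3].round(1),f[3:].round(2))
    if f[2]>9 or np.hypot(*f[:2])>12: break
print(o["t"])
np.save("p.npy",p)
E
```

```text
lug end [442.43949595 203.95416624 187.        ]
[ 0.27 -0.18 -2.08  0.03  0.    0.  ]
[476.4 204.5 185. ] [476.4 204.5 185. ] [-0.4  0.2  0.6] [ 0.01  0.01 -0.01]
[476.4 204.5 184. ] [476.4 204.5 183.9] [-0.5  0.3  0.3] [ 0.02 -0.01 -0.01]
[476.4 204.5 183. ] [476.4 204.4 182.9] [0.  0.2 0.7] [ 0.    0.01 -0.01]
[476.4 204.5 182. ] [476.4 204.4 182. ] [-0.   0.3  0.3] [ 0.    0.02 -0.03]
[476.4 204.5 181. ] [476.4 204.5 181. ] [-0.3  0.2  0.1] [0.02 0.01 0.01]
[476.4 204.5 180. ] [476.4 204.5 180. ] [-0.6  0.1  0.6] [ 0.01 -0.01  0.01]
[476.4 204.5 179. ] [476.4 204.4 179. ] [-0.3  0.6  0.1] [-0.03 -0.02 -0.01]
[476.4 204.5 178. ] [476.4 204.5 178. ] [-0.1 -0.1  0.6] [-0.   -0.02  0.02]
[476.4 204.5 177. ] [476.4 204.4 177. ] [-0.5 -0.   0. ] [ 0.02 -0.01 -0.02]
[476.4 204.5 176. ] [476.4 204.4 176. ] [-0.3  0.3 -0.1] [-0.03 -0.01 -0.03]
[476.4 204.5 175. ] [476.4 204.5 175. ] [-0.1  0.5  0.1] [-0.02 -0.04  0.02]
[476.4 204.5 174. ] [476.4 204.5 173.9] [-0.6  0.2  0.3] [ 0.03 -0.02  0.01]
[476.4 204.5 173. ] [476.4 204.5 173. ] [-0.2 -0.3  0.5] [ 0.02 -0.01  0.01]
[476.4 204.5 172. ] [476.4 204.4 171.9] [-0.8  0.2  0.5] [-0.03 -0.   -0.01]
[476.4 204.5 171. ] [476.4 204.4 171. ] [-0.3 -0.1 -0.4] [ 0.01 -0.02 -0.04]
[476.4 204.5 170. ] [476.4 204.5 170. ] [-0.2  0.8 -0.4] [ 0.02 -0.01 -0.01]
[476.4 204.5 169. ] [476.4 204.4 169. ] [ 0.2  0.4 -0.1] [ 0.02  0.01 -0.03]
[476.4 204.5 168. ] [476.4 204.5 168. ] [-0.   0.4  0. ] [ 0.01 -0.01 -0.03]
[476.4 204.5 167. ] [476.4 204.5 167. ] [-0.5  0.4  0.2] [-0.03 -0.03  0.  ]
[476.4 204.5 166. ] [476.4 204.4 166. ] [0.3 0.2 0.4] [-0.02 -0.01  0.  ]
[476.4 204.5 165. ] [476.4 204.5 165. ] [-0.1 -0.5  0.3] [-0.02 -0.02 -0.  ]
22.7667
```

Run:
```python
from h import *
f0=np.load("f0.npy"); p=np.load("p.npy")
def step(rv=None,feed=30):
    global p
    robot.servo_line(p,feed=feed,rotation=rv); f,o=F(3); f=f-f0
    p[:2]+=np.clip(.1*f[:2],-.3,.3)*(np.abs(f[:2])>2)
    return f,o
while p[2]>150.9:
    p[2]-=1; f,o=step(); print(p.round(1),o["tcp_pos"][2].round(1),f[:3].round(1),f[3:].round(2))
    if f[2]>13 or np.hypot(*f[:2])>12: break
np.save("p.npy",p)
y=np.pi+.015; ok=f[2]>8 and f[2]<11.3
print("turn",ok,o["t"])
while ok and y>np.pi+.015-1.2:
    y-=.04; f,o=step(rot(y)); print(round(y-np.pi,3),p.round(1),o["tcp_pos"].round(1),f[:3].round(1),f[3:].round(2))
    if abs(f[5])>.35 or np.hypot(*f[:2])>12 or f[2]>18: break
np.save("p.npy",p); np.save("y.npy",y); print(o["t"],yaw())
```

```text
[476.4 204.5 164. ] 164.0 [-0.1  0.2 -0.1] [ 0.01  0.01 -0.01]
[476.4 204.5 163. ] 163.2 [-0.5 -0.1  2.3] [-0.03  0.01 -0.  ]
[476.4 204.5 162. ] 162.2 [-0.6 -0.1  3.9] [-0.02  0.02 -0.01]
[476.4 204.5 161. ] 161.1 [-0.4 -0.5  4.2] [-0.02 -0.   -0.  ]
[476.4 204.5 160. ] 160.1 [-0.2 -0.2  4.7] [-0.01 -0.06 -0.02]
[476.4 204.5 159. ] 159.1 [-0.3  0.1  5.2] [ 0.02 -0.08 -0.04]
[476.4 204.5 158. ] 158.1 [ 0.3 -0.1  6. ] [ 0.02 -0.09 -0.02]
[476.4 204.5 157. ] 157.1 [ 0.2 -0.   6.9] [-0.02 -0.12  0.  ]
[476.4 204.5 156. ] 156.1 [ 0.4 -0.2  6.6] [ 0.01 -0.19  0.01]
[476.4 204.5 155. ] 155.1 [-0.4 -0.1  7.4] [-0.   -0.13 -0.01]
[476.4 204.5 154. ] 154.2 [ 0.4 -0.8  7.8] [-0.07 -0.07 -0.01]
[476.4 204.5 153. ] 153.3 [ 0.2 -0.2  8.7] [-0.06 -0.04  0.  ]
[476.4 204.5 152. ] 152.3 [-0.7 -0.6  9. ] [-0.06  0.02  0.03]
[476.4 204.5 151. ] 151.4 [-0.8 -0.4  9.8] [-0.11  0.05 -0.01]
[476.4 204.5 150. ] 150.5 [-0.5 -1.  10.7] [-0.14  0.1  -0.  ]
turn True 27.2667
-0.025 [476.4 204.5 150. ] [476.6 204.6 150.5] [-1.  -0.7 10.3] [-0.08  0.09 -0.05]
-0.065 [476.4 204.5 150. ] [476.6 204.6 150.5] [-0.5 
[... 1456 characters left out ...]
5]
-0.785 [476.4 204.5 150. ] [476.9 204.6 150.5] [-0.  -0.4 10.6] [-0.16 -0.03 -0.04]
-0.825 [476.4 204.5 150. ] [476.9 204.6 150.5] [-0.2 -0.3 10.5] [-0.18 -0.   -0.04]
-0.865 [476.4 204.5 150. ] [476.9 204.6 150.5] [-0.3 -0.7 10.4] [-0.2   0.   -0.05]
-0.905 [476.4 204.5 150. ] [476.9 204.6 150.5] [-0.5 -0.1 10.6] [-0.18 -0.03 -0.07]
-0.945 [476.4 204.5 150. ] [476.9 204.7 150.5] [-0.3  0.1 10.3] [-0.17 -0.02 -0.03]
-0.985 [476.4 204.5 150. ] [476.8 204.6 150.5] [-0.8  0.2 10.7] [-0.17 -0.01 -0.01]
-1.025 [476.4 204.5 150. ] [476.2 204.2 150.4] [-1.9 -1.3 10.9] [-0.4   0.29  0.2 ]
-1.065 [476.2 204.3 150. ] [476.1 204.1 150.4] [-2.3 -2.2 11.6] [-0.54  0.35  0.6 ]
35.3667 2.078971437845849
```

Run:
```python
from h import *
f0=np.load("f0.npy"); p=np.load("p.npy"); p[:2]=[476.5,204.5]
robot.servo_line(p,feed=30,rotation=rot(np.pi-.99))
f,o=F(3); print((f-f0).round(2))
while p[2]<158:
    p[2]+=1; robot.servo_line(p,feed=30); f,o=F(3); f=f-f0
    print(p[2],o["tcp_pos"][2].round(1),f[:3].round(1),f[3:].round(2))
    if f[2]<-1: break
print(o["t"]); np.save("p.npy",p)
```

```text
[-1.78 -1.18 10.47 -0.36  0.2   0.07]
151.0 151.3 [-1.2 -1.   9.8] [-0.36  0.21  0.03]
152.0 152.2 [-0.8 -0.8  9.2] [-0.36  0.14  0.05]
153.0 153.1 [-0.5 -0.5  8.8] [-0.32  0.11  0.07]
154.0 154.1 [-0.9 -0.9  8.2] [-0.29  0.03  0.01]
155.0 155.0 [-0.2 -0.2  7.8] [-0.27 -0.02  0.05]
156.0 156.0 [-0.4 -0.6  7.5] [-0.28 -0.03  0.02]
157.0 156.9 [-0.5 -1.1  6.6] [-0.36  0.    0.01]
158.0 157.9 [-0.7 -0.8  6.2] [-0.46  0.02 -0.01]
38.0667
```

Run:
```python
from h import *
p=np.load("p.npy")
grip(.45); robot.hold(.2); robot.servo_line([p[0],p[1],270],feed=120); robot.hold(.3)
q=np.array([476.6,204.6])+18*np.array([np.cos(np.pi-.99),np.sin(np.pi-.99)])
robot.servo_line([*q,285],feed=150); robot.hold(.2)
im,K,R,t=snap("end"); print(pin("cartridge",R,t),pin("grip_bar",R,t),robot.observe()["t"],robot.observe()["contact_force"])
cv2.imwrite("pics/endz.png",cv2.resize(im[100:300,180:420,::-1],None,fx=3,fy=3))
```

```text
[(0.73, array([476.9, 205.4,  92.9])), (0.66, array([ 601.2, -175.8,    2.3])), (0.59, array([524.6, -39.1,  -0.7])), (0.41, array([ 3.846e+02, -8.670e+01,  2.000e-01]))] [(0.57, array([473.3, 204.8, 172.3])), (0.48, array([527.7, -40.5,  90.9]))] 40.8833 [-0.37057276 -0.70694154 -0.06890302]
```

View pics/endz.png

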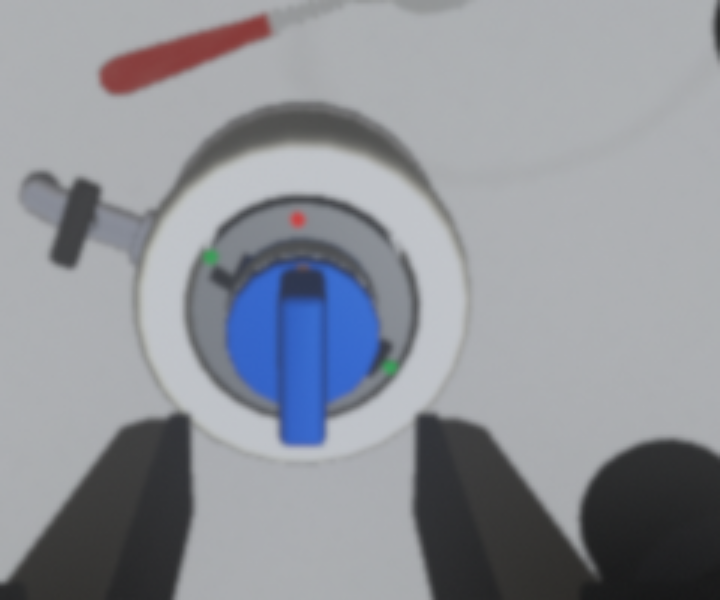

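The cartridge is upright in the socket, its bar at (302,350) in line with the red dot at (297,220), and the gripper is clear. Handing in.

```bash
python3 -c "
from h import *
print(robot.job_done())"
```

```text
the job is handed in; nothing more can be done
None
```

The blue cartridge is locked upright in the socket and released, with no sign of forcing (about 12 N down at most), and the job was handed in at about 41 s of the 64 s allowed; no verdict came back.

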